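# Brake on and decompression valve in before starting a warm chainsaw

### The job

The chainsaw on the bench is warm and about to be started: first push its front hand guard forward, away from the front handle, until the chain brake is fully on, then press the decompression valve, the plain flat-topped round button on top of the engine cover, right in so that it stays down, and draw back clear. Use light fingertip pushes only, never leaning hard on the saw, and grasp or lift nothing. Leave the primer bulb, choke lever and stop switch as they are, and everything lying round the saw where it is.

Things in the scene. Friction and masses are not known exactly. Their poses are not given: they have to be found in the camera images.
- saw: orange chainsaw, upright on the bench, its rear handle clamped down, so it does not shift. Origin on the bench under the middle of the housing (235 x 210 mm); x forward along the guide bar, y to its left (pull-starter side), z up. Flat top of the engine cover 185 mm up; behind it (x below -70 mm) the filter cover, 175 mm up, its twist lock to 191 mm. The bar lies at y = -79 mm, to x = 461 mm.
- guard (a joint): angle of the front hand guard (chain-brake lever): 0 = back, brake off; 0.35 rad = fully forward against its stop, brake on. Starts between 0 and 0.08. Hinged crosswise at x = 85 mm in the saw's frame, 128 mm above the bench. It stays wherever it is left; moving it takes about 7 N at its upper bar (friction only, no spring, no click).
- guard_face (a point): middle of the back face (handle side) of the guard's upper bar. Black upright frame with openings, 150 mm wide, 9 mm thick, just ahead of the front handle; brake off, its top edge is 290 mm above the bench and this point 17 mm below that edge. The point moves about 50 mm forward and 13 mm down as the brake goes on. Axes: x forward, square to the face; y left; z up. On the saw's middle line (y = 0).
- handle_mid (a point): middle of the black tubular front handle on its centre line: the tube, 25 mm thick, crosses over the saw from side to side here, its top 231 mm above the bench, about 39 mm of clear gap behind the hand guard's back face (brake off). y along the tube, x forward.
- valve (a joint): how far the decompression valve is pressed in: 0 = out, 0.007 m = fully in. It takes about 4 N and stays in when let go.
- valve_top (a point): centre of the top of the decompression valve: plain flat-topped round black button, 16 mm across, 15 mm proud of the flat engine cover in a round collar (31 mm across, 2 mm high), on the cover's left half (x = -15, y = 30 mm in the saw's frame), 200 mm above the bench when out. Pressed straight down; fully in it still stands 8 mm above the cover. z up.
- primer (a joint): how far the primer bulb is pressed, 0 = untouched, 0.008 m = flat; springs back. Not to be pressed.
- primer_top (a point): top of the primer bulb: a domed black rubber bulb 24 mm across, on a grey ledge on the saw's left, beside the filter cover, 136 mm above the bench. To be left alone.
- choke (a joint): angle of the choke lever (rad), 0 = run; stays where it is put. Not to be moved.
- choke_tip (a point): tip of the choke lever: a black lever 38 mm long on the right rear side of the filter cover, about 145 mm above the bench. To be left alone.
- stop_switch (a joint): travel of the stop switch (m), 0 = run; stays where it is put. Not to be moved.
- stop_switch_top (a point): top of the stop switch: a small black slide, 22 x 12 mm, on top of the rear handle just behind the filter cover (x = -172, y = 0 mm in the saw's frame), 157 mm above the bench. To be left alone.
- spray_can: loose aerosol can, 65 mm diameter, 190 mm tall, upright. Bystander; origin at its underside.
- oil_bottle: loose amber squeeze bottle, 58 mm diameter, 150 mm tall, upright. Bystander; origin at its underside.
- scrench: loose T-shaped steel bar tool, about 175 x 75 x 18 mm, lying ahead of the hand guard, on the left of the bar. Bystander; origin at its underside.
- file_guide: loose chain file in a flat steel guide with a wooden handle, about 260 x 32 x 18 mm, lying. Bystander; origin at its underside.
- spark_plug: loose spark plug, about 63 mm long, 21 mm thick, lying. Bystander; origin at its underside.
- nut_tray: loose shallow steel tray of nuts, 100 x 75 x 22 mm. Bystander; origin at its underside.
- screwdriver: loose yellow-handled screwdriver, about 200 mm long, lying. Bystander; origin at its underside.
- carton: loose small cardboard carton, 32 x 32 x 85 mm, upright. Bystander; origin at its underside.

How it is judged (in metres and radians):
On the way, in this order (a step that is already met when the one before it is completed fails the run):
1. the hand guard is pushed fully forward (brake on) while the valve is still out (value of joint guard above 0.315 rad and value of joint valve below 0.002 m), for 0.2 s.
2. with the brake on, the decompression valve is pressed right in (value of joint guard above 0.315 rad and value of joint valve above 0.0055 m), for 0.2 s.
At the end, for the whole second after the job is handed in: Hand guard fully forward (over 0.315 of 0.35 rad) and decompression valve right in (over 5.5 of 7 mm), both staying so; primer bulb, choke lever and stop switch as they were; every loose thing within 20 mm of where it was and at rest; the robot clear of everything (all of step 2 and not (value of joint primer above 0.003 m or value of joint choke above 0.12 rad or value of joint choke below -0.12 rad or value of joint stop_switch above 0.002 m or value of joint stop_switch below -0.002 m) and distance of each of spray_can, oil_bottle, scrench, file_guide, spark_plug, nut_tray, screwdriver, carton from where it was at the start of the episode below 0.02 m and linear speed of each of spray_can, oil_bottle, scrench, file_guide, spark_plug, nut_tray, screwdriver, carton below 0.02 m/s); the robot touches nothing.
It fails at once if the primer bulb is pressed more than 3 mm, the choke lever moved more than 0.12 rad or the stop switch moved more than 2 mm (value of joint primer above 0.003 m or value of joint choke above 0.12 rad or value of joint choke below -0.12 rad or value of joint stop_switch above 0.002 m or value of joint stop_switch below -0.002 m).
It fails at once if the robot leans hard on the saw or pinches part of it (over 40 N of contact) (contact force between any of the fingers, the arm and saw above 40 N).
It fails at once if the decompression valve is pressed before the brake is on (value of joint valve above 0.003 m and value of joint guard below 0.28 rad).
It fails at once if a loose thing round the saw is lifted or shifted more than 20 mm (distance of any of spray_can, oil_bottle, scrench, file_guide, spark_plug, nut_tray, screwdriver, carton from where it was at the start of the episode above 0.02 m).
It also fails if it takes over 40 s, if anything falls off the work surface, if the arm or the gripper's body presses on something with over 40 N, if the wrist force passes 120 N, or if a joint passes its speed limit or range.

### The arm

A 6-joint arm with a two-finger parallel gripper is mounted at the origin on the work surface. World frame = base frame: x ahead of the robot, y to its left, z up, the work surface at z = 0. Lengths are in mm, angles in rad, forces in N, time in s.
With the tool pointing down it reaches from about 350 to 775 mm from the base axis. Payload 7.3 kg.
Tool frame: the origin (TCP) lies midway between the tips of the shut fingers; the grasp point (between the pads) lies 19 mm behind it (bot.grip_depth is the distance from the TCP to the grasp point, in mm); z points along the fingers, x is the direction in which the jaws open and shut, and the axes are right-handed (so a half turn about z gives the same grasp; the last joint's range is limited). The gripper opens to 92 mm and grips with 3 to 60 N. Pads are 19 mm wide; open, the fingers measure 130 mm over their backs; the gripper's body (75 mm by 190 mm) begins 47 mm behind the grasp point.
Start: joints at [1.178, 0.342, 1.524, -0, 1.275, -0.146], TCP at [128.243, 509.116, 226.741] pointing down, gripper open.
Joint ranges: [-2.53, 2.53], [-0.77, 2.02], [0.04, 2.7], [-1, 4.14], [0.28, 2.66], [-3.11, 3.11]. Speed limits (rad/s): [2.57, 2.57, 3.14, 3.14, 3.14, 3.14].

### API

Orientations are given as [roll, pitch, yaw] about the fixed x, y, z axes, in that order (R = Rz(yaw) Ry(pitch) Rx(roll)).
In Python, from plant import bot gives the robot as it stands. The module is installed in compiled form; this text tells all that it offers.
- The arm moves only by the shell command python3 -m inch 'ROWS'. ROWS is JSON, a list that holds one entry, the list of rows, each a list of 7 numbers: the shift along the tool's x, y, z each as a share of 0.2 m, from -1 to 1, then the turn, a rotation vector about the tool's x, y, z each as a share of 45 degrees, from -1 to 1, then the closure, from -1 (fully open) to 1 (shut), so that 0 is half open. A call has exactly 10 rows; each row is the pose to reach, as a shift and turn from the pose commanded when the call began, along the tool's axes at that moment; what a row does not reach only later rows make up. A row lasts 1/8 s, in which the tool goes at most 62.5 mm and 10.7 degrees, less where a joint would pass 70% of its speed; a pose out of reach is approached as far as the arm can. A call with a number of a shift or a turn outside -1 to 1 is refused whole. A call with a gripper value outside its range is refused whole. The fingers move at their own pace and stop on an object; the grip force is fixed at half the most. Time passes only in rows, so rows that repeat a pose let the fingers close, or fill a call up. It gives the time, the measured TCP pose, the force and the opening at its end, in the units of the state.
- bot.get_obs(): the state, without advancing time (a new reading comes with each control period).
- bot.capture(name): name is "side" or "top"; returns the picture (480x640x3 uint8, red, green, blue); there is no depth.
- bot.camera_params(name): a dict with "fx", "fy", "cx", "cy" (pixels), "k1" (the pictures are not rectified: a ray, as slopes to the right and down, at radius r is drawn at 1 + k1 r^2 times it, then the intrinsics apply), "R" (3x3) and "t" (3): a world point X has camera coordinates R X + t. Camera axes: x right, y down, z forward; pixel columns grow to the right and rows downward; lengths in mm; the calibration is good to about 2 mm. A picture is of the moment at which its call begins. camera_params takes no time and is no camera call.
- bot.close_job(): hands the job in, once; it reports no verdict.
The state is a dict: "time": time; "joint_positions": joint angles; "dq": joint speeds; "tau": joint torques, N m; "tool_pos": TCP position; "tcp_rot": TCP orientation; "contact_force": force on the tool from outside, world axes, zero at the start; "moment": the same for the moment, N m; "grip_width": finger opening in mm.
Only numpy, scipy, OpenCV 4.12 (cv2) and the standard library are available. Lean on these libraries where they do the work, as an engineer would, in place of code of your own. Each camera call takes 0.05 s, during which the arm holds its last target.

## Working session

There is one attempt and no reset: what is moved stays moved. The work goes in short steps, Python scripts to look and compute and a shell command to move; the robot and the scene stay as the last step left them, time stands still between calls to the robot, and variables do not carry over. Pictures are saved under pics/ and viewed, and the job is handed in when it is done.

```bash
mkdir -p pics; python3 - <<'E'
from plant import bot
import cv2
o=bot.get_obs(); print(o)
for n in("side","top"):
    cv2.imwrite(f"pics/{n}0.png",bot.capture(n)[:,:,::-1]); print(bot.camera_params(n))
E
```

```text
{'time': 0.0, 'joint_positions': array([ 1.17801604e+00,  3.42713904e-01,  1.52502816e+00, -1.90637099e-05,
        1.27539708e+00, -1.45994765e-01]), 'dq': array([ 0.00054329, -0.00024896, -0.0013953 , -0.00089322, -0.00130449,
        0.00125611]), 'tau': array([-2.13531515e-03, -4.31246924e+01, -2.44223052e+01,  7.17605883e-02,
        5.56988013e-02, -9.17575017e-05]), 'tool_pos': array([128.07286644, 508.7127814 , 226.04565351]), 'tcp_rot': array([-3.14138571e+00,  1.53268881e-03,  1.32401653e+00]), 'contact_force': array([-0.86867137,  0.59438834,  0.00734784]), 'moment': array([-0.02830884,  0.02382985,  0.01662007]), 'grip_width': 91.43542777274983}
{'fx': 531.5410994295786, 'fy': 531.5410994295786, 'cx': 320.55856341538146, 'cy': 231.22868917743978, 'k1': -0.0711689500365256, 'R': array([[ 0.93533837, -0.35332137,  0.01749722],
       [-0.26282973, -0.72718571, -0.63413049],
       [ 0.23677558,  0.58852778, -0.77302806]]), 't': array([-513.81317696,  297.06110124, 1205.757448  ])}
{'fx': 436.13821286776016, 'fy': 436.13821286776016, 'cx': 313.9629387484922, 'cy': 249.6142991842693, 'k1': -0.05032408528468907, 'R': array([[-0.02556699, -0.99955311,  0.01548879],
       [-0.99750805,  0.02448939, -0.06616618],
       [ 0.0657573 , -0.01714187, -0.9976884 ]]), 't': array([ 33.36196866, 556.42908502, 925.82996003])}
```

View pics/side0.png

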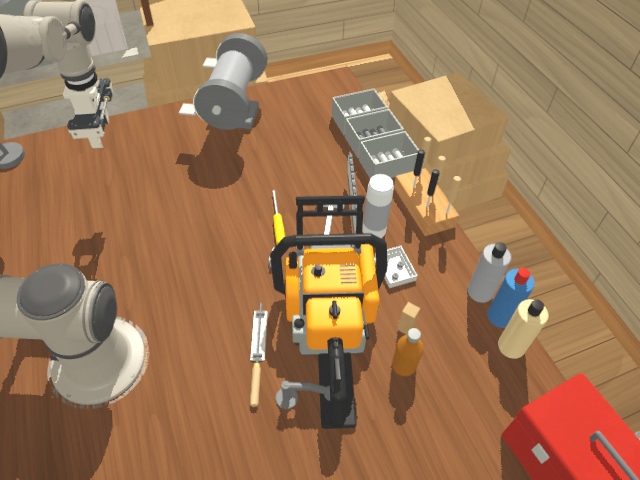

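View pics/top0.png

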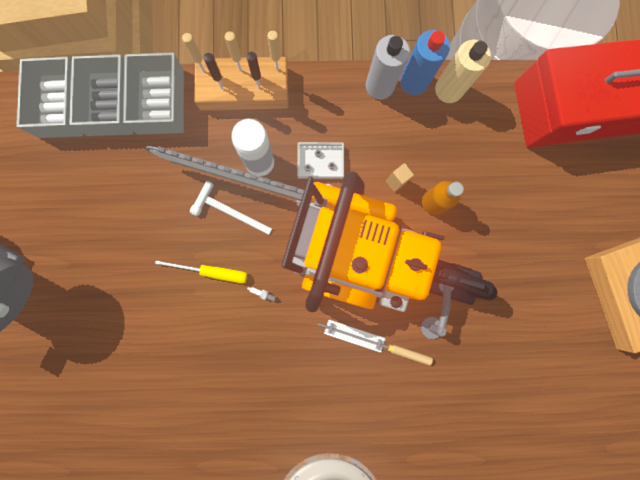

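The saw points left in the top view, towards world +y. Its guard is near (305,215), and the dark round thing at (361,265) looks like the valve. I'll enlarge both views.

```bash
python3 - <<'E'
import cv2
a=cv2.imread("pics/top0.png")[140:340,260:520]; cv2.imwrite("pics/t0c.png",cv2.resize(a,None,fx=3,fy=3,interpolation=2))
a=cv2.imread("pics/side0.png")[180:370,250:420]; cv2.imwrite("pics/s0c.png",cv2.resize(a,None,fx=3,fy=3,interpolation=2))
E
```

```text
(no output)
```

View pics/t0c.png

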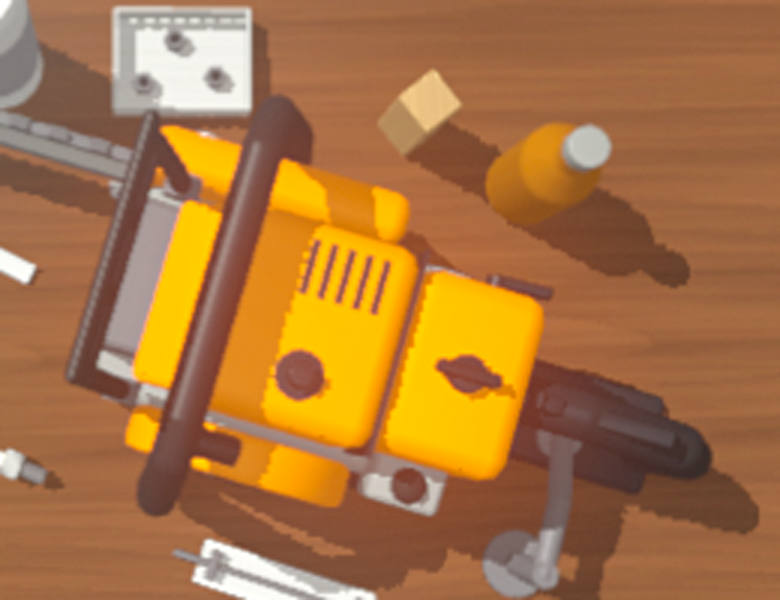

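View pics/s0c.png

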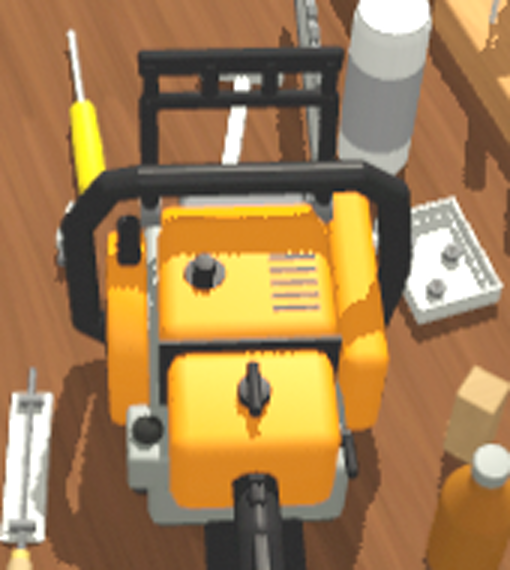

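```bash
cat > h.py <<'E'
import numpy as np,json,os
from plant import bot
from scipy.optimize import least_squares
def proj(n,X):
    c=bot.camera_params(n);p=c["R"]@np.asarray(X,float)+c["t"];s=p[:2]/p[2];s=s*(1+c["k1"]*(s@s))
    return np.array([c["fx"]*s[0]+c["cx"],c["fy"]*s[1]+c["cy"]])
def ray(n,uv):
    c=bot.camera_params(n);d=(np.array(uv)-[c["cx"],c["cy"]])/c["fx"];s=d.copy()
    for _ in range(20): s=d/(1+c["k1"]*(s@s))
    return -c["R"].T@c["t"], c["R"].T@np.array([s[0],s[1],1])
def atz(n,uv,z):
    o,d=ray(n,uv);return o+d*(z-o[2])/d[2]
def rot(a): return np.array([[np.cos(a),-np.sin(a),0],[np.sin(a),np.cos(a),0],[0,0,1]])
def g(q,y,x0=97,z0=290): # guard point
    dx,dz=x0-85,z0-128
    return [85+dx*np.cos(q)+dz*np.sin(q),y,128-dx*np.sin(q)+dz*np.cos(q)]
T=lambda u,v:("top",(260+u/3,140+v/3)); S=lambda u,v:("side",(250+u/3,180+v/3))
E
python3 - <<'E'
from h import *
F=[("v",T(302,373),lambda p:[-15,30,200]),("v",S(205,262),lambda p:[-15,30,200]),
("hyL",S(92,180),None),
("gR",T(155,112),lambda p:g(p[3],-75,97+4)),("gL",T(72,378),lambda p:g(p[3],75,97+4)),
("gL",S(139,50),lambda p:g(p[3],75,97)),("gR",S(342,50),lambda p:g(p[3],-75,97)),
("sw",T(555,401),lambda p:[-172,0,157]),("sw",S(257,487),lambda p:[-172,0,157])]
F=[f for f in F if f[2]]
def res(p,full=0):
    r=[]
    for n,(c,uv),f in F:
        X=rot(p[2])@f(p)+[p[0],p[1],0]; r.append(proj(c,X)-uv)
    return np.array(r) if full else np.array(r).ravel()
s=least_squares(res,[450,-80,1.2,.03],loss='soft_l1')
print(s.x)
for f,r in zip(F,res(s.x,1)):print(f[0],f[1],r.round(1))
for n,u in (("T",T(302,373)),("S",S(205,262))): print(atz(*u,200))
R=rot(s.x[2]);t=[s.x[0],s.x[1],0]
for X in ([-15,30,200],[45.5,0,218.5],g(s.x[3],0,97,273),[-172,0,157],[45.5,0,231]): print(X,R@X+t,proj("top",R@X+t),proj("side",R@X+t))
E
```

```text
[ 5.50827605e+02 -5.46566154e+01  1.25271953e+00  4.59117794e-02]
v ('top', (360.6666666666667, 264.3333333333333)) [ 0.7 -0.2]
v ('side', (318.3333333333333, 267.3333333333333)) [-0.2  0. ]
gR ('top', (311.6666666666667, 177.33333333333334)) [-0.1 -2.3]
gL ('top', (284.0, 266.0)) [-0.6  1.1]
gL ('side', (296.3333333333333, 196.66666666666666)) [-0.7  1.8]
gR ('side', (364.0, 196.66666666666666)) [1.  0.5]
sw ('top', (445.0, 273.66666666666663)) [-1.2  0.1]
sw ('side', (335.6666666666667, 342.33333333333337)) [0.1 0.1]
[517.34609018 -58.37003712 200.        ]
[518.00724581 -59.52879855 200.        ]
[-15, 30, 200] [517.64133965 -59.52198278 200.        ] [361.31841605 264.14760641] [318.17234205 267.37848182]
[45.5, 0, 218.5] [565.0572934 -11.4389574 218.5      ] [333.70322624 236.76502365] [330.86611964 239.58930823]
[np.float64(103.64222435614695), 0, np.float64(272.29645689016445)] [583.2407163   43.78677379 272.29645689] [300.66348224 222.9498852 ] [330.19000025 203.37927615]
[-172, 0, 157] [ 497.03625492 -218.02886113  157.        ] [443.83529979 273.81080921] [335.78885728 342.45822834]
[45.5, 0, 231] [565.0572934 -11.4389574 231.       ] [334.15424289 236.05422378] [331.05323986 236.00923074]
```

The pose fit agrees to about 2 px: saw origin about (551,-55), yaw 1.253 rad, guard about 0.05 rad. For the approach I want the fingers shut and pointing down, with the jaw axis across the saw (yaw -0.318). The tip goes above the handle, behind the guard bar.

```bash
cat >> h.py <<'E'
from scipy.spatial.transform import Rotation as Ro
SP=(550.8,-54.7,1.2527)
def saw(X): return rot(SP[2])@X+np.array([SP[0],SP[1],0])
def tosaw(W): return rot(SP[2]).T@(np.array(W)-[SP[0],SP[1],0])
def plan(W,yaw=-0.318):
    o=bot.get_obs(); R=Ro.from_euler('xyz',o["tcp_rot"]); Rt=Ro.from_euler('xyz',[np.pi,0,yaw])
    print("t",o["time"],"saw",tosaw(o["tool_pos"]).round(1),"F",o["contact_force"].round(1))
    print("row", (R.inv().apply(W-o["tool_pos"])/200).round(4), ((R.inv()*Rt).as_rotvec()/np.radians(45)).round(4))
E
python3 -c "
from h import *
plan(np.array([250,400,340]),1.324-.78)
print(saw([70,0,330]))"
```

```text
t 0.1 saw [403.  577.7 226.1] F [-0.3 -0.   0. ]
row [-0.3792  0.7238 -0.569 ] [5.000e-04 1.700e-03 9.931e-01]
[572.69312704  11.78827708 330.        ]
```

```bash
python3 -m inch '[[[0,0,-0.28,0,0,0,1],[0,0,-0.56,0,0,0.2,1],[-0.1,0.2,-0.56,0,0,0.4,1],[-0.2,0.4,-0.56,0,0,0.6,1],[-0.3,0.6,-0.56,0,0,0.8,1],[-0.38,0.72,-0.56,0,0,0.99,1],[-0.38,0.72,-0.56,0,0,0.99,1],[-0.38,0.72,-0.56,0,0,0.99,1],[-0.38,0.72,-0.56,0,0,0.99,1],[-0.38,0.72,-0.56,0,0,0.99,1]]]'; python3 -c "
from h import *
plan(np.array([400,220,340]),-.2)"
```

```text
time: 1.35
tool_pos: [248.7, 400.7, 338.6]
tcp_rot: [-3.142, 0.0, 0.548]
contact_force: [-0.8, -0.1, 0.0]
grip_width: 1.0
t 1.35 saw [338.1 429.4 338.6] F [-0.8 -0.1  0. ]
row [ 0.1745  1.1654 -0.0071] [-0.000e+00  3.000e-04  9.528e-01]
```

```bash
python3 -m inch '[[[0.05,0.25,0,0,0,0.2,1],[0.1,0.5,0,0,0,0.4,1],[0.14,0.75,0,0,0,0.6,1],[0.17,1,0,0,0,0.8,1],[0.17,1,0,0,0,0.95,1],[0.17,1,0,0,0,0.95,1],[0.17,1,0,0,0,0.95,1],[0.17,1,0,0,0,0.95,1],[0.17,1,0,0,0,0.95,1],[0.17,1,0,0,0,0.95,1]]]'; python3 -c "
from h import *
plan(saw([70,0,340.]))"
```

```text
time: 2.6
tool_pos: [382.1, 247.2, 338.7]
tcp_rot: [-3.141, -0.0, -0.199]
contact_force: [-0.1, -0.2, 0.8]
grip_width: 0.3
t 2.6 saw [234.  254.6 338.7] F [-0.1 -0.2  0.8]
row [ 1.1665  0.9659 -0.0063] [-1.000e-04 -1.000e-04  1.518e-01]
```

```bash
python3 -m inch '[[[0.2,0.2,0,0,0,0.1,1],[0.4,0.4,0,0,0,0.152,1],[0.6,0.6,0,0,0,0.152,1],[0.8,0.8,0,0,0,0.152,1],[1,0.966,0,0,0,0.152,1],[1,0.966,0,0,0,0.152,1],[1,0.966,0,0,0,0.152,1],[1,0.966,0,0,0,0.152,1],[1,0.966,0,0,0,0.152,1],[1,0.966,0,0,0,0.152,1]]]'; python3 -c "
from h import *
plan(saw([70,0,320.]))"
```

```text
time: 3.85
tool_pos: [539.8, 18.6, 339.1]
tcp_rot: [-3.141, -0.001, -0.318]
contact_force: [0.6, -0.7, -0.3]
grip_width: 0.5
t 3.85 saw [ 66.2  33.4 339.1] F [ 0.6 -0.7 -0.3]
row [ 0.1671 -0.019   0.0954] [-0.0003 -0.0007  0.    ]
```

```bash
python3 -m inch '[[[0.08,-0.01,0,0,0,0,1],[0.167,-0.019,0,0,0,0,1],[0.167,-0.019,0.05,0,0,0,1],[0.167,-0.019,0.1,0,0,0,1],[0.167,-0.019,0.15,0,0,0,1],[0.167,-0.019,0.2,0,0,0,1],[0.167,-0.019,0.2,0,0,0,1],[0.167,-0.019,0.2,0,0,0,1],[0.167,-0.019,0.2,0,0,0,1],[0.167,-0.019,0.2,0,0,0,1]]]'; python3 - <<'E'
from h import *
import cv2
plan(saw([70,0,263.]))
a=bot.capture("side")[120:320,230:430,::-1]; cv2.imwrite("pics/s1.png",cv2.resize(a,None,fx=3,fy=3,interpolation=2))
a=bot.capture("top")[120:320,230:430,::-1]; cv2.imwrite("pics/t1.png",cv2.resize(a,None,fx=3,fy=3,interpolation=2))
E
```

```text
time: 5.1
tool_pos: [573.0, 11.1, 299.0]
tcp_rot: [-3.141, -0.001, -0.319]
contact_force: [0.2, 0.4, 0.6]
grip_width: 0.4
t 5.1 saw [ 69.5  -0.5 299. ] F [0.2 0.4 0.6]
row [-0.0027 -0.0026  0.1801] [-0.0003 -0.0008 -0.0013]
```

View pics/s1.png

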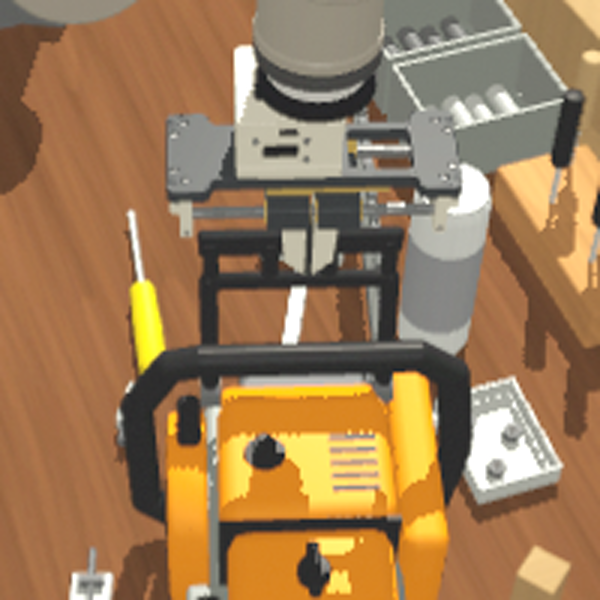

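View pics/t1.png

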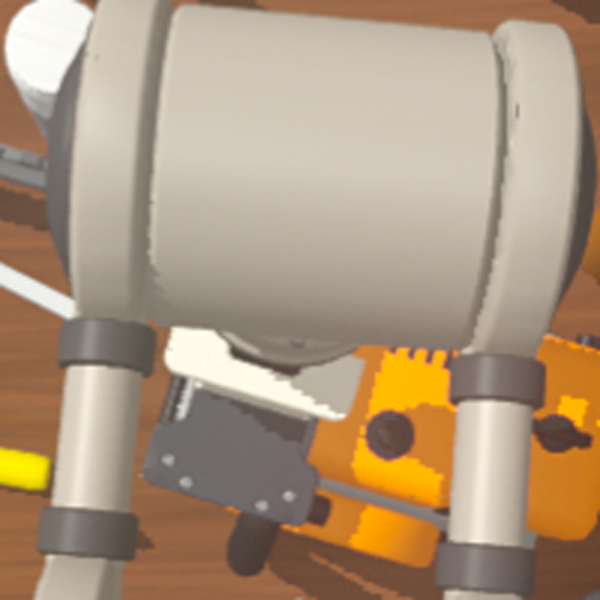

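The tip is centred on the guard and on the handle side of it. I'll descend and start forward.

```bash
python3 -m inch '[[[0,0,0.06,0,0,0,1],[0,0,0.12,0,0,0,1],[0,0,0.18,0,0,0,1],[0,0,0.18,0,0,0,1],[0,-0.02,0.18,0,0,0,1],[0,-0.04,0.18,0,0,0,1],[0,-0.06,0.18,0,0,0,1],[0,-0.08,0.18,0,0,0,1],[0,-0.08,0.18,0,0,0,1],[0,-0.08,0.18,0,0,0,1]]]'; python3 -c "
from h import *
plan(saw([135,0,258.]))"
```

```text
time: 6.45
tool_pos: [577.9, 26.3, 262.7]
tcp_rot: [-3.142, 0.0, -0.319]
contact_force: [-0.2, -0.3, -0.5]
grip_width: 0.5
t 6.45 saw [ 85.4  -0.4 262.7] F [-0.2 -0.3 -0.5]
row [-0.0023 -0.2478  0.0235] [-0.      0.     -0.0013]
```

```bash
python3 -m inch '[[[0,-0.02,0,0,0,0,1],[0,-0.04,0,0,0,0,1],[0,-0.06,0,0,0,0,1],[0,-0.08,0.005,0,0,0,1],[0,-0.1,0.01,0,0,0,1],[0,-0.12,0.01,0,0,0,1],[0,-0.14,0.015,0,0,0,1],[0,-0.16,0.02,0,0,0,1],[0,-0.18,0.02,0,0,0,1],[0,-0.18,0.02,0,0,0,1]]]'; python3 - <<'E'
from h import *
import cv2
plan(saw([135,0,258.]))
a=bot.capture("side")[120:320,230:430,::-1]; cv2.imwrite("pics/s2.png",cv2.resize(a,None,fx=3,fy=3,interpolation=2))
E
```

```text
time: 7.7
tool_pos: [588.5, 58.9, 257.2]
tcp_rot: [3.137, 0.002, -0.32]
contact_force: [-0.5, -7.2, -5.8]
grip_width: 0.5
t 7.7 saw [119.7  -0.3 257.2] F [-0.5 -7.2 -5.8]
row [-0.0017 -0.0766 -0.0041] [ 0.0054  0.003  -0.0022]
```

View pics/s2.png

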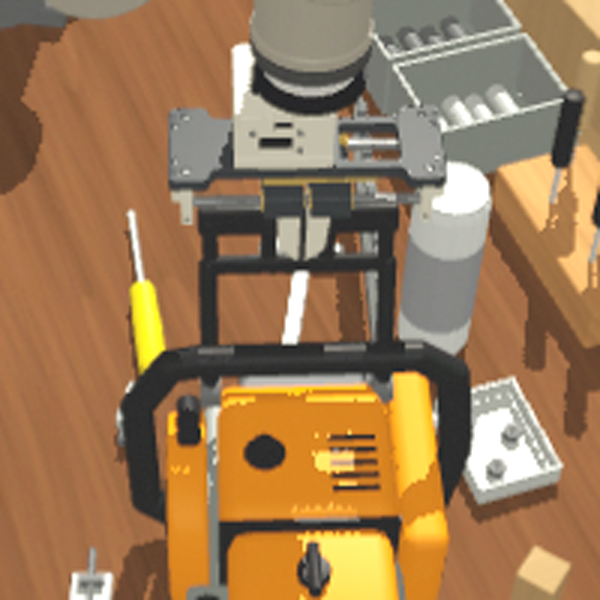

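The tip is in contact and the guard is moving at about 7 N. Next I'll creep forward and watch the force.

```bash
python3 -m inch '[[[0,-0.006,0,0,0,0,1],[0,-0.012,0,0,0,0,1],[0,-0.018,0,0,0,0,1],[0,-0.024,0.003,0,0,0,1],[0,-0.03,0.005,0,0,0,1],[0,-0.035,0.005,0,0,0,1],[0,-0.04,0.005,0,0,0,1],[0,-0.04,0.005,0,0,0,1],[0,-0.04,0.005,0,0,0,1],[0,-0.04,0.005,0,0,0,1]]]'; python3 - <<'E'
from h import *
plan(saw([135,0,258.]))
E
```

```text
time: 9.0
tool_pos: [590.5, 65.8, 255.7]
tcp_rot: [3.136, 0.004, -0.32]
contact_force: [-1.6, -9.2, -6.7]
grip_width: 0.4
t 9.0 saw [ 1.269e+02 -1.000e-01  2.557e+02] F [-1.6 -9.2 -6.7]
row [-0.0004 -0.0404 -0.0115] [ 0.0071  0.0047 -0.0029]
```

```bash
python3 -m inch '[[[0,-0.004,0,0,0,0,1],[0,-0.008,0,0,0,0,1],[0,-0.012,0,0,0,0,1],[0,-0.016,0,0,0,0,1],[0,-0.02,0,0,0,0,1],[0,-0.02,0,0,0,0,1],[0,-0.02,0,0,0,0,1],[0,-0.02,0,0,0,0,1],[0,-0.02,0,0,0,0,1],[0,-0.02,0,0,0,0,1]]]'; python3 - <<'E'
from h import *
plan(saw([135,0,258.]))
E
```

```text
time: 10.25
tool_pos: [591.6, 69.5, 255.6]
tcp_rot: [3.136, 0.004, -0.32]
contact_force: [-2.5, -9.1, -7.7]
grip_width: 0.5
t 10.25 saw [1.308e+02 1.000e-01 2.556e+02] F [-2.5 -9.1 -7.7]
row [ 0.0003 -0.0211 -0.0123] [ 0.0076  0.0054 -0.003 ]
```

```bash
python3 -m inch '[[[0,-0.003,0,0,0,0,1],[0,-0.006,0,0,0,0,1],[0,-0.009,0,0,0,0,1],[0,-0.012,0,0,0,0,1],[0,-0.015,0,0,0,0,1],[0,-0.015,0,0,0,0,1],[0,-0.015,0,0,0,0,1],[0,-0.015,0,0,0,0,1],[0,-0.015,0,0,0,0,1],[0,-0.015,0,0,0,0,1]]]'; python3 - <<'E'
from h import *
import cv2
plan(saw([135,0,258.]))
a=bot.capture("side")[120:320,230:430,::-1]; cv2.imwrite("pics/s3.png",cv2.resize(a,None,fx=3,fy=3,interpolation=2))
E
```

```text
time: 11.5
tool_pos: [593.0, 73.0, 256.8]
tcp_rot: [3.137, 0.002, -0.32]
contact_force: [-1.8, -7.0, -2.3]
grip_width: 0.4
t 11.5 saw [ 1.345e+02 -2.000e-01  2.568e+02] F [-1.8 -7.  -2.3]
row [-0.0008 -0.0024 -0.0062] [ 0.0053  0.0029 -0.0025]
```

View pics/s3.png

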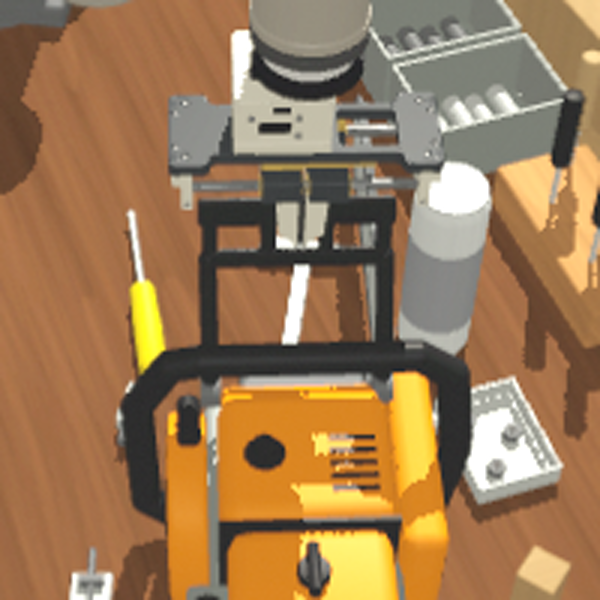

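```bash
python3 - <<'E'
from h import *
for q in (.046,.25,.3,.32,.35):
  print(q,[((proj("side",saw(g(q,y,97,z)))-[230,120])*3).round(0) for y,z in((75,290),(-75,290),(0,256),(0,290))], np.round(g(q,0,97,268),1))
E
```

```text
0.046 [array([197., 236.]), array([405., 231.]), array([300., 267.]), array([301., 233.])] [103.4   0.  267.3]
0.25 [array([196., 210.]), array([400., 206.]), array([298., 247.]), array([299., 208.])] [131.3   0.  260.7]
0.3 [array([196., 205.]), array([399., 201.]), array([297., 243.]), array([298., 203.])] [137.8   0.  258.2]
0.32 [array([196., 203.]), array([398., 200.]), array([297., 242.]), array([298., 201.])] [140.4   0.  257.1]
0.35 [array([196., 201.]), array([397., 197.]), array([297., 240.]), array([297., 199.])] [144.3   0.  255.4]
```

```bash
python3 -m inch '[[[0,-0.003,0,0,0,0,1],[0,-0.006,0,0,0,0,1],[0,-0.009,0,0,0,0,1],[0,-0.012,0,0,0,0,1],[0,-0.015,0,0,0,0,1],[0,-0.015,0,0,0,0,1],[0,-0.015,0,0,0,0,1],[0,-0.015,0,0,0,0,1],[0,-0.015,0,0,0,0,1],[0,-0.015,0,0,0,0,1]]]'; python3 - <<'E'
from h import *
plan(saw([135,0,258.]))
E
```

```text
time: 12.8
tool_pos: [593.7, 74.8, 256.6]
tcp_rot: [3.135, 0.003, -0.32]
contact_force: [-4.3, -10.4, -2.0]
grip_width: 0.4
t 12.8 saw [ 1.364e+02 -2.000e-01  2.566e+02] F [ -4.3 -10.4  -2. ]
row [-0.0011  0.0072 -0.0067] [ 0.0079  0.0033 -0.0031]
```

```bash
python3 -m inch '[[[0,-0.002,0,0,0,0,1],[0,-0.004,0,0,0,0,1],[0,-0.006,0,0,0,0,1],[0,-0.008,0,0,0,0,1],[0,-0.01,0,0,0,0,1],[0,-0.01,0,0,0,0,1],[0,-0.01,0,0,0,0,1],[0,-0.01,0,0,0,0,1],[0,-0.01,0,0,0,0,1],[0,-0.01,0,0,0,0,1]]]'; python3 - <<'E'
from h import *
import cv2
plan(saw([135,0,258.]))
a=bot.capture("side")[120:320,230:430,::-1]; cv2.imwrite("pics/s4.png",cv2.resize(a[30:130,40:165],None,fx=6,fy=6,interpolation=2))
E
```

```text
time: 14.05
tool_pos: [593.8, 75.1, 256.6]
tcp_rot: [3.132, 0.003, -0.321]
contact_force: [-5.7, -15.4, -1.9]
grip_width: 0.5
t 14.05 saw [ 1.367e+02 -2.000e-01  2.566e+02] F [ -5.7 -15.4  -1.9]
row [-0.0012  0.0085 -0.0071] [ 0.0118  0.0041 -0.0043]
```

View pics/s4.png

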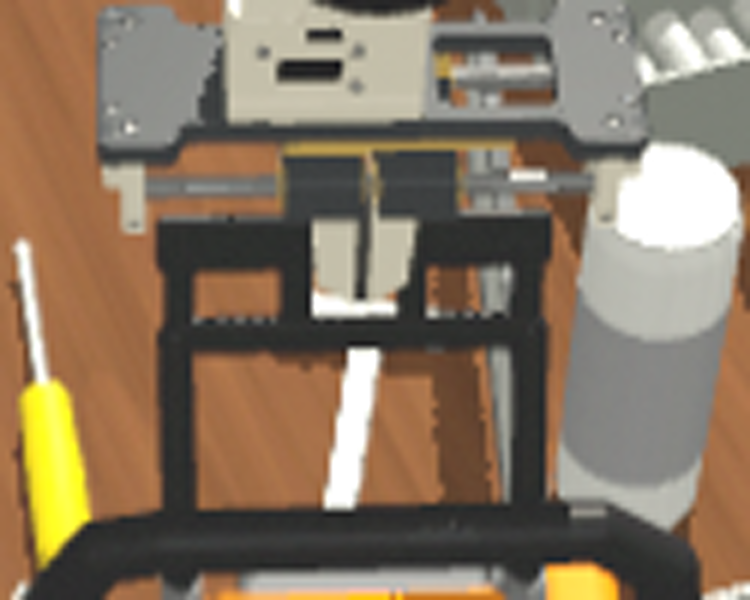

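Pushing 2 mm further gained only 0.3 mm and the force rose to 16 N, so the guard is on its stop. The picture agrees with about 0.35 rad. Now I'll back off, rise and go over the valve.

```bash
python3 -m inch '[[[0,0.05,0,0,0,0,1],[0,0.1,0,0,0,0,1],[0,0.18,0,0,0,0,1],[0,0.25,-0.05,0,0,0,1],[0,0.35,-0.1,0,0,0,1],[-0.05,0.45,-0.1,0,0,0,1],[-0.1,0.6,-0.1,0,0,0,1],[-0.15,0.78,-0.1,0,0,0,1],[-0.15,0.78,-0.1,0,0,0,1],[-0.15,0.78,-0.1,0,0,0,1]]]'; python3 - <<'E'
from h import *
import cv2
plan(saw([-15,30,215.]))
a=bot.capture("side")[120:320,230:430,::-1]; cv2.imwrite("pics/s5.png",cv2.resize(a,None,fx=3,fy=3,interpolation=2))
E
```

```text
time: 15.35
tool_pos: [518.3, -59.5, 278.5]
tcp_rot: [-3.141, -0.001, -0.32]
contact_force: [0.0, -0.0, -1.0]
grip_width: 0.5
t 15.35 saw [-14.7  29.3 278.5] F [ 0. -0. -1.]
row [-0.0038  0.0016  0.3173] [-0.0008 -0.0018 -0.0024]
```

View pics/s5.png

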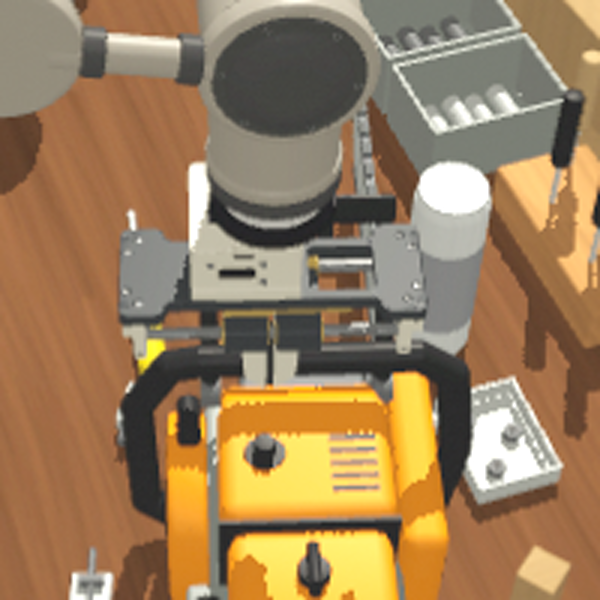

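The guard is still forward: its visible corner is at (395,203). I'll descend to just above the button.

```bash
python3 -m inch '[[[-0.003,0.001,0.07,0,0,0,1],[-0.003,0.001,0.14,0,0,0,1],[-0.003,0.001,0.21,0,0,0,1],[-0.003,0.001,0.28,0,0,0,1],[-0.003,0.001,0.31,0,0,0,1],[-0.003,0.001,0.34,0,0,0,1],[-0.003,0.001,0.34,0,0,0,1],[-0.003,0.001,0.34,0,0,0,1],[-0.003,0.001,0.34,0,0,0,1],[-0.003,0.001,0.34,0,0,0,1]]]'; python3 - <<'E'
from h import *
import cv2
plan(saw([-15,30,193.]))
a=bot.capture("side")[200:320,260:420,::-1]; cv2.imwrite("pics/s6.png",cv2.resize(a,None,fx=5,fy=5,interpolation=2))
E
```

```text
time: 16.65
tool_pos: [517.5, -59.2, 209.9]
tcp_rot: [-3.141, -0.0, -0.319]
contact_force: [1.1, 0.3, -0.2]
grip_width: 0.3
t 16.65 saw [-14.7  30.2 209.9] F [ 1.1  0.3 -0.2]
row [0.0009 0.0015 0.0847] [-0.0002 -0.0006 -0.0013]
```

View pics/s6.png

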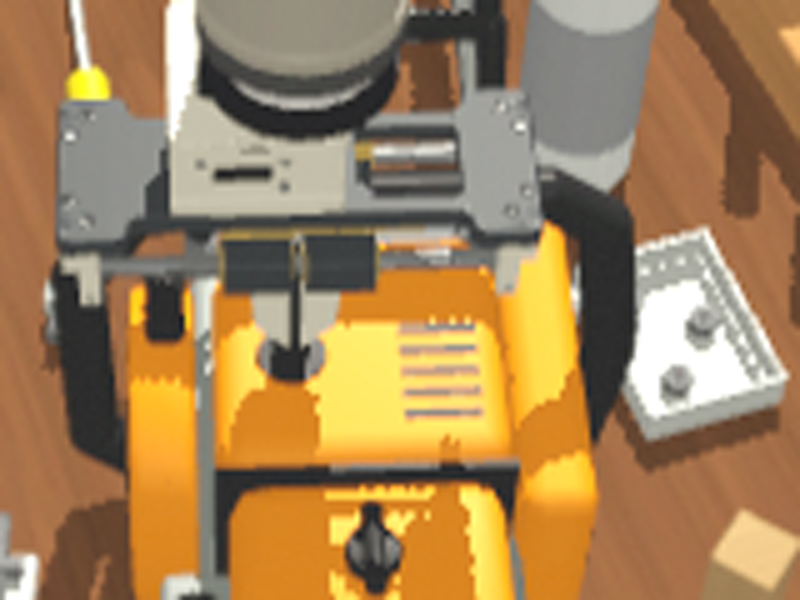

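The tips sit straight over the button at (291,355). Next I'll press down in small steps.

```bash
python3 -m inch '[[[0,0.001,0.015,0,0,0,1],[0,0.001,0.03,0,0,0,1],[0,0.001,0.04,0,0,0,1],[0,0.001,0.05,0,0,0,1],[0,0.001,0.055,0,0,0,1],[0,0.001,0.06,0,0,0,1],[0,0.001,0.065,0,0,0,1],[0,0.001,0.07,0,0,0,1],[0,0.001,0.07,0,0,0,1],[0,0.001,0.07,0,0,0,1]]]'; python3 - <<'E'
from h import *
plan(saw([-15,30,193.]))
E
```

```text
time: 17.95
tool_pos: [517.3, -59.4, 195.6]
tcp_rot: [-3.142, 0.0, -0.319]
contact_force: [-0.6, -0.4, 2.3]
grip_width: 0.1
t 17.95 saw [-14.9  30.3 195.6] F [-0.6 -0.4  2.3]
row [0.0015 0.0004 0.0131] [-0.0001  0.0002 -0.0013]
```

```bash
python3 -m inch '[[[0,0,0.003,0,0,0,1],[0,0,0.006,0,0,0,1],[0,0,0.009,0,0,0,1],[0,0,0.012,0,0,0,1],[0,0,0.015,0,0,0,1],[0,0,0.015,0,0,0,1],[0,0,0.015,0,0,0,1],[0,0,0.015,0,0,0,1],[0,0,0.015,0,0,0,1],[0,0,0.015,0,0,0,1]]]'; python3 - <<'E'
from h import *
plan(saw([-15,30,193.]))
E
```

```text
time: 19.2
tool_pos: [517.4, -59.4, 193.2]
tcp_rot: [-3.142, -0.0, -0.319]
contact_force: [-2.6, 0.6, 7.4]
grip_width: 0.3
t 19.2 saw [-14.9  30.3 193.2] F [-2.6  0.6  7.4]
row [0.0014 0.0003 0.001 ] [-0.0001 -0.0005 -0.0013]
```

Force is now above 4 N. I'll press a little more to confirm the end stop.

```bash
python3 -m inch '[[[0,0,0.003,0,0,0,1],[0,0,0.006,0,0,0,1],[0,0,0.009,0,0,0,1],[0,0,0.012,0,0,0,1],[0,0,0.012,0,0,0,1],[0,0,0.012,0,0,0,1],[0,0,0.012,0,0,0,1],[0,0,0.012,0,0,0,1],[0,0,0.012,0,0,0,1],[0,0,0.012,0,0,0,1]]]'; python3 - <<'E'
from h import *
plan(saw([-15,30,193.]))
E
```

```text
time: 20.45
tool_pos: [517.5, -59.4, 193.0]
tcp_rot: [-3.142, -0.002, -0.319]
contact_force: [-8.8, 2.4, 22.2]
grip_width: 0.0
t 20.45 saw [-14.9  30.2 193. ] F [-8.8  2.4 22.2]
row [ 0.0009  0.0005 -0.0002] [-0.0001 -0.0031 -0.001 ]
```

The stop is solid: 22 N with no further travel. Retracting straight up and then away.

```bash
python3 -m inch '[[[0,0,-0.03,0,0,0,1],[0,0,-0.1,0,0,0,1],[0,0,-0.25,0,0,0,1],[0,0,-0.4,0,0,0,1],[0,0,-0.55,0,0,0,1],[0,0,-0.7,0,0,0,1],[-0.25,0,-0.75,0,0,0,1],[-0.5,0,-0.75,0,0,0,1],[-0.75,0,-0.75,0,0,0,1],[-0.75,0,-0.75,0,0,0,1]]]'; python3 -m inch '[[[-0.25,0,0,0,0,0,1],[-0.25,0,0,0,0,0,1],[-0.25,0,0,0,0,0,1],[-0.25,0,0,0,0,0,1],[-0.25,0,0,0,0,0,1],[-0.25,0,0,0,0,0,1],[-0.25,0,0,0,0,0,1],[-0.25,0,0,0,0,0,1],[-0.25,0,0,0,0,0,1],[-0.25,0,0,0,0,0,1]]]'; python3 - <<'E'
from h import *
import cv2
plan(saw([-15,30,193.]))
s=bot.capture("side")[:,:,::-1]; cv2.imwrite("pics/s7.png",s)
cv2.imwrite("pics/s7c.png",cv2.resize(s[170:370,240:440],None,fx=3,fy=3,interpolation=2))
cv2.imwrite("pics/t7.png",bot.capture("top")[:,:,::-1])
E
```

```text
time: 21.7
tool_pos: [372.9, -11.5, 341.3]
tcp_rot: [-3.141, -0.002, -0.318]
contact_force: [0.1, 0.1, -0.0]
grip_width: 0.2
time: 22.95
tool_pos: [327.5, 3.3, 340.3]
tcp_rot: [-3.141, -0.0, -0.319]
contact_force: [0.2, 0.3, -1.1]
grip_width: 0.4
t 22.95 saw [-14.7 230.3 340.3] F [ 0.2  0.3 -1.1]
row [1.0013e+00 4.0000e-04 7.3670e-01] [-0.0001 -0.0001 -0.0013]
```

View pics/s7c.png

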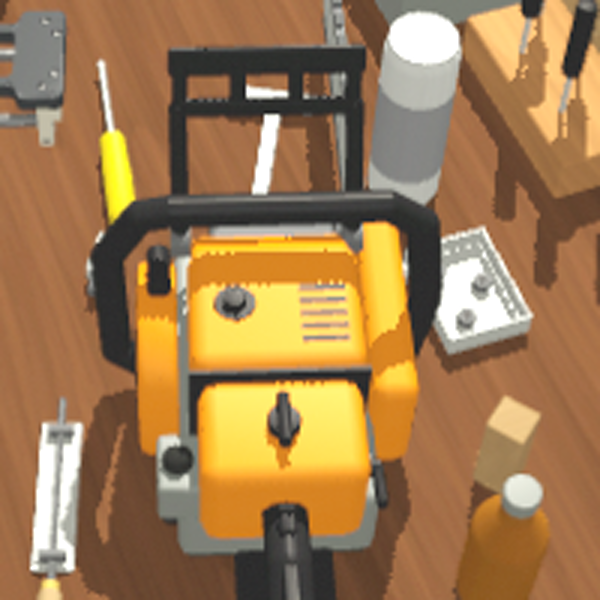

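View pics/t7.png

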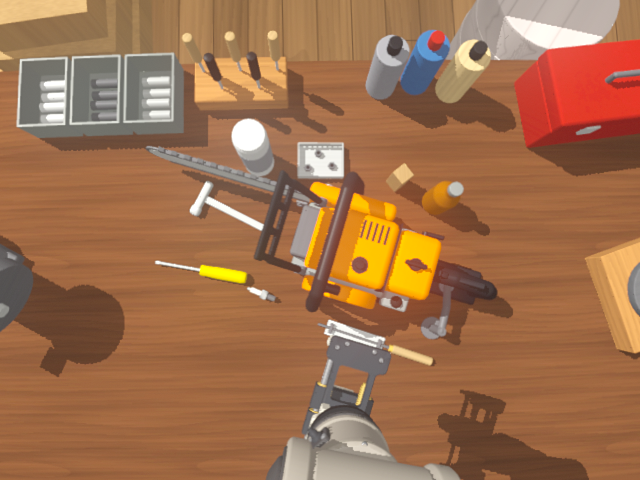

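The valve looks lowered at (234,303) and the loose items look unmoved. I'll check the guard angle in the top view as well.

```bash
python3 - <<'E'
from h import *
import cv2
a=cv2.imread("pics/t7.png")[160:280,240:360]; cv2.imwrite("pics/t7c.png",cv2.resize(a,None,fx=5,fy=5,interpolation=2))
for q in (.046,.28,.315,.35):
  print(q,[((proj("top",saw(g(q,y,106,290)))-[240,160])*5).round(0) for y in(75,-75)], [((proj("side",saw(g(q,y,97,290)))-[240,170])*3).round(0) for y in(75,-75)])
print([((proj("side",saw([-15,30,z]))-[240,170])*3).round(0) for z in (200,193)])
E
```

```text
0.046 [array([201., 531.]), array([342.,  71.])] [array([167.,  86.]), array([375.,  81.])]
0.28 [array([ 92., 498.]), array([232.,  46.])] [array([166.,  57.]), array([369.,  53.])]
0.315 [array([ 77., 494.]), array([217.,  43.])] [array([166.,  54.]), array([368.,  50.])]
0.35 [array([ 62., 489.]), array([202.,  41.])] [array([166.,  51.]), array([367.,  47.])]
[array([235., 292.]), array([234., 298.])]
```

View pics/t7c.png

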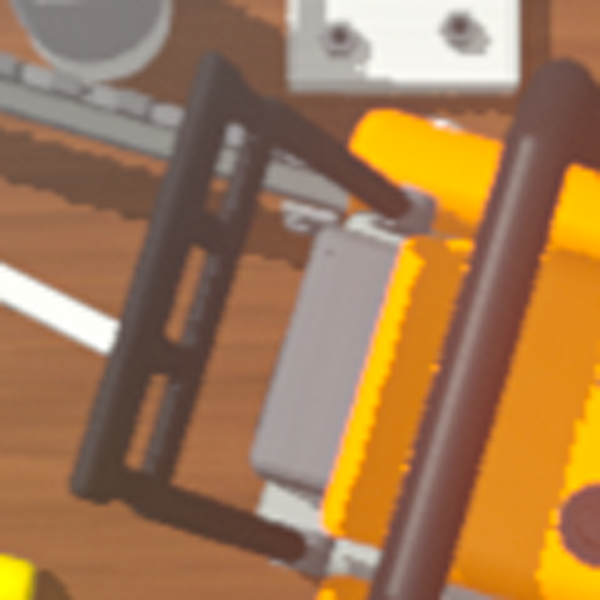

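```bash
python3 -c "
from plant import bot
print(bot.close_job())"
```

```text
the job is handed in; nothing more can be done
None
```

The chain brake is on, the decompression valve is pressed in, and I handed the job in at about 23 s. No verdict was reported.

- **Guard:** I pushed the hand guard forward with the shut fingertips until it hit its stop. The force rose from about 9 N to 16 N with no further travel. After I withdrew, the side view gave about 0.35 rad. The raw top view read between 0.315 and 0.35 rad, and about 0.35 after allowing for the offset I saw in the starting picture.
- **Valve:** I pressed it straight down to its stop. The tip stopped at 193 mm, which is 7 mm of travel, with 22 N upward (about 24 N in all). The last side picture shows it still down. The button's edge sat about 1–2 px from the predicted spot, so the force and travel are the stronger evidence.
- **Everything else:** I withdrew straight up and then away, and the force readings returned to about zero. In the last pictures the primer bulb, choke lever, stop switch and all the loose items looked unmoved. I checked those by eye only, and the arm partly covers the file guide in the top view.

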